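Find the radius leaf that fits the pipe

TASK

Find which of the three radius leaves in the tray fits the pipe clamped in the blue frame, by touching them to the top of the pipe until one sits down fully without rocking. Press that leaf lightly (about 5 to 10 N, never more than 25 N with any leaf) onto the left half of the pipe, slide it along the pipe under that pressure, past the middle to the right half, to see that it fits all along, and leave it sitting there upright, fully seated and released. The two other leaves must end standing upright in the tray, and the vials stay as they are.

Things in the scene. Friction and masses are not known exactly. Their poses are not given: they have to be found in the camera images.
- fixture: fixed blue frame, 92 x 89 x 14 mm, clamping the pipe sample by its foot. Origin on the bench under the pipe's middle; y along the pipe (+y its left half), z up. The bright pipe, 120 mm long, level, rigid, is centred above it, axis 62 mm up; outside radius 15, 20 or 25 mm, changing and not told. Two other samples farther back, without a frame, do not belong to the job
- pipe_axis (a point): point on the pipe's axis at the middle of its length, 62 mm above the bench
- tray: fixed grey tray 84 (x) x 226 (y) x 10 mm, floor and walls 4 mm thick, so the leaves stand 4 mm above the bench. Origin at the centre of its underside. The three leaves stand in it in a row along y, 72 mm apart, in changing order
- leaf_15: loose radius leaf, 105 to 210 g: steel plate 41 wide (x), 18 thick (y), 14.4 mm high, a round notch of radius 15 mm (50 degrees each side, made of flats, axis along y) in its underside; on it a yellow grip 26 (x) x 16 (y) x 46 (z) mm, its top 60 mm above the feet. Origin midway between the two feet at their undersides; z up. It stands on its feet, grip up
- saddle_15: the steel plate of leaf_15, a rigid part of it with the same origin and axes; the force on the leaf counts here
- fit_15 (a point): centre of the notch's circle of leaf_15, 9.6 mm below the leaf's origin. On a pipe that it fits it lies on the pipe's axis (62 mm up); a leaf too large rests on its crown with this point 5 or 10 mm below the axis and rocks, a leaf too small rides on its two corners with it 6 to 14 mm above the axis
- leaf_20: loose radius leaf, 105 to 210 g: steel plate 49 wide (x), 18 thick (y), 16.1 mm high, a round notch of radius 20 mm (50 degrees each side, made of flats, axis along y) in its underside; on it a green grip 26 (x) x 16 (y) x 46 (z) mm, its top 62 mm above the feet. Origin midway between the two feet at their undersides; z up. It stands on its feet, grip up
- saddle_20: the steel plate of leaf_20, a rigid part of it with the same origin and axes; the force on the leaf counts here
- fit_20 (a point): centre of the notch's circle of leaf_20, 12.9 mm below the leaf's origin. On a pipe that it fits it lies on the pipe's axis (62 mm up); a leaf too large rests on its crown with this point 5 or 10 mm below the axis and rocks, a leaf too small rides on its two corners with it 6 to 14 mm above the axis
- leaf_25: loose radius leaf, 105 to 210 g: steel plate 56 wide (x), 18 thick (y), 17.9 mm high, a round notch of radius 25 mm (50 degrees each side, made of flats, axis along y) in its underside; on it a blue grip 26 (x) x 16 (y) x 46 (z) mm, its top 64 mm above the feet. Origin midway between the two feet at their undersides; z up. It stands on its feet, grip up
- saddle_25: the steel plate of leaf_25, a rigid part of it with the same origin and axes; the force on the leaf counts here
- fit_25 (a point): centre of the notch's circle of leaf_25, 16.1 mm below the leaf's origin. On a pipe that it fits it lies on the pipe's axis (62 mm up); a leaf too large rests on its crown with this point 5 or 10 mm below the axis and rocks, a leaf too small rides on its two corners with it 6 to 14 mm above the axis
- vial_red: bystander: loose glass vial 16 x 16 x 48 mm with a red cap, standing behind the pipe. Origin under its centre
- vial_black: bystander: like vial_red, with a black cap
Things that resemble listed ones, but are neither listed nor needed, are in the scene too. There is more than one size of the leaf_20; the one meant has the size given above. Several things look just like the leaf_25: the one meant starts nearest to the robot's base.

How it is judged:
By the outcome, as a careful person would: the job done as asked, in the order asked, and still so for the second after the job is handed in, with the robot touching nothing.
It also fails if it takes over 72 s, if anything falls off the work surface, if the arm or the gripper's body presses on something with over 40 N, if the wrist force passes 120 N, or if a joint passes its speed limit or range.

ROBOT

A 6-joint arm with a two-finger parallel gripper is mounted at the origin on a cart in front of the work surface, level with it; the furniture and walls round the work are solid. World frame = base frame: x ahead of the robot, y to its left, z up, the work surface at z = 0. Lengths are in mm, angles in rad, forces in N, time in s.
With the tool pointing down it reaches from about 275 to 1000 mm from the base axis. Payload 8.4 kg.
Tool frame: the origin (TCP) lies at the very end of the fingers, on their centre line; the grasp point (between the pads) lies 19 mm behind it; z points along the fingers, x is the direction in which the jaws open and shut, and the axes are right-handed (so a half turn about z gives the same grasp; the last joint's range is limited). The gripper opens to 85 mm and grips with 20 to 120 N. Pads are 22 mm wide; open, the fingers measure 114 mm over their backs; the gripper's body (76 mm by 85 mm) begins 54 mm behind the grasp point. The pads swing forward as they close: fully open they stand 13 mm farther back than shut.
Start: joints at [-1.313, 0.353, 1.633, -0, 1.155, -0.002], TCP at [160.553, -604.029, 231.281] pointing down, gripper open.
Joint ranges: [-2.63, 2.63], [-0.92, 2.1], [0.06, 2.66], [-1.3, 4.44], [0, 2.69], [-3.02, 3.02]. Speed limits (rad/s): [2.22, 2.22, 2.79, 3.14, 3.14, 3.14].

INTERFACE

Orientations are given as [roll, pitch, yaw] about the fixed x, y, z axes, in that order (R = Rz(yaw) Ry(pitch) Rx(roll)).
In Python, from rig import sense, grab_frame, calibration, sign_off gives the robot as it stands.
- The arm moves only by the tool servo_tool, never from a script. Its argument "series" is one flat list of numbers, 4 for each row, row after row: the shift along the world's x, y, z in m, then the turn about the world's z in degrees. In form: [x, y, z, yaw, x, y, z, yaw, ...]. A call has 1 to 8 rows; each row shifts and turns the commanded pose from where the row before left it; what a row does not reach is not made up. A row lasts 1/12 s, in which the tool goes at most 41.7 mm and 7.16 degrees, less where a joint would pass 70% of its speed; a pose out of reach is approached as far as the arm can. A call is refused whole if a number of a shift passes 0.0417 or a number of a turn 7.16, either way. A call with a gripper value outside its range is refused whole. "gripper" is the finger opening in m, from 0 to 0.0854, set as the call begins (left out, the last holds). The fingers move at their own pace and stop on an object; "newtons" is the grip in N (left out, the last holds). Time passes only in rows, so rows that do not move let the fingers close. It gives the time, the measured TCP pose, the force and the opening at its end, in the units of the state.
- sense(): the state, without advancing time (a new reading comes with each control period).
- grab_frame(name): name is "scene" or "top" or "wrist"; returns the picture (400x640x3 uint8, blue, green, red); there is no depth.
- calibration(name): a dict with "fx", "fy", "cx", "cy" (pixels), "rvec" (rotation vector, rad) and "tvec" (3), from world to camera coordinates, as OpenCV has them. Camera axes: x right, y down, z forward; pixel columns grow to the right and rows downward; lengths in mm; the calibration is good to about 2 mm. A picture is of the moment at which its call begins: read the wrist's pose just before it. calibration takes no time and is no camera call; for the wrist camera it gives the pose at the moment of the call.
- sign_off(): hands the job in, once; it reports no verdict.
The state is a dict: "clock": time; "qpos": joint angles; "qvel": joint speeds; "joint_efforts": joint torques, N m; "eef_pos": TCP position; "tcp_rot": TCP orientation; "contact_force": force on the tool from outside, world axes, zero at the start; "wrist_torque": the same for the moment, N m; "opening": opening from 0.0 (shut) to 1.0 (fully open).
Only numpy, scipy, OpenCV 4.12 (cv2) and the standard library are available. Lean on these libraries where they do the work, as an engineer would, in place of code of your own. Each camera call takes 0.05 s, during which the arm holds its last target. There are 200 camera calls.

## Working session

There is one attempt and no reset: what is moved stays moved. The work goes in short steps, Python scripts to look and compute and a tool call to move; the robot and the scene stay as the last step left them, time stands still between calls to the robot, and variables do not carry over. Pictures are saved under pics/ and viewed, about 8 in all and at most 12, crops included, and the job is handed in when it is done.

Besides the shell and the picture viewer there is one more tool, called after "Call:" as name(argument=value, ...) on one line, values as JSON. servo_tool: Moves the arm, as the interface text tells. Its arguments: {"type":"object","properties":{"series":{"type":"array"},"gripper":{"type":"number"},"newtons":{"type":"number"}},"required":["series"]}

```bash
ls; mkdir -p pics; cat > h.py <<'E'
import numpy as np, cv2
from rig import sense, grab_frame, calibration, sign_off
def ray(c,u,v):
    R=cv2.Rodrigues(np.array(c["rvec"],float))[0]; t=np.array(c["tvec"],float).ravel()
    d=R.T@np.array([(u-c["cx"])/c["fx"],(v-c["cy"])/c["fy"],1.0]); return -R.T@t,d
def onz(c,u,v,z):
    o,d=ray(c,u,v); return o+d*(z-o[2])/d[2]
def proj(c,P):
    p=cv2.projectPoints(np.array(P,float).reshape(-1,3),np.array(c["rvec"],float),np.array(c["tvec"],float),np.array([[c["fx"],0,c["cx"]],[0,c["fy"],c["cy"]],[0,0,1]]),None)[0]
    return p.reshape(-1,2)
E
python3 - <<'E'
from h import *
print(sense())
for n in("scene","top"):
    f=grab_frame(n); cv2.imwrite(f"pics/{n}0.png",f); c=calibration(n); print(n,c, ray(c,320,200))
E
```

```text
pics
{'clock': 0.0, 'qpos': array([-1.31337618e+00,  3.53659390e-01,  1.63414680e+00, -1.94365817e-05,
        1.15521321e+00, -2.38594053e-03]), 'qvel': array([-0.00050132,  0.0009958 ,  0.00039983, -0.00170558,  0.00027431,
        0.00037847]), 'joint_efforts': array([ 2.17216598e-04, -6.05267358e+01, -3.42068803e+01,  8.49433923e-05,
        9.08325543e-03, -7.90575712e-06]), 'eef_pos': array([ 160.43633204, -603.55130503,  230.54925109]), 'tcp_rot': array([ 3.14157829e+00,  1.42678273e-03, -1.31098239e+00]), 'contact_force': array([-0.37983869, -0.28735398,  0.22359784]), 'wrist_torque': array([0.01884371, 0.01416824, 0.02240466]), 'opening': 0.9989023341927441}
scene {'fx': 514.6029702432077, 'fy': 514.6029702432077, 'cx': 313.61936855730767, 'cy': 194.48764754758395, 'rvec': array([ 2.34373983, -0.72017222,  0.24775318]), 'tvec': array([-664.8262196 ,  109.25513543,  992.23516815])} (array([ 248.48983487, -841.56633443,  817.60633713]), array([ 0.35891603,  0.5300441 , -0.76844064]))
top {'fx': 366.4250568456708, 'fy': 366.4250568456708, 'cx': 322.5807914904618, 'cy': 199.1333402563848, 'rvec': array([ 2.20940219, -2.16171444,  0.04579548]), 'tvec': array([-277.15207557,  580.09137011,  869.22661318])} (array([ 536.27582942, -277.84031498,  896.70907762]), array([ 0.05374957,  0.02216466, -0.99833607]))
```

View pics/scene0.png

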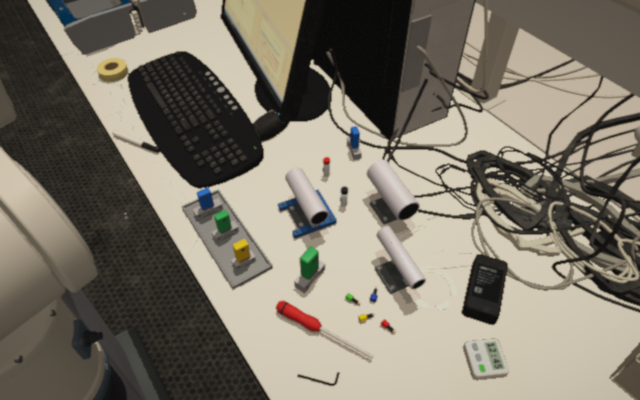

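View pics/top0.png

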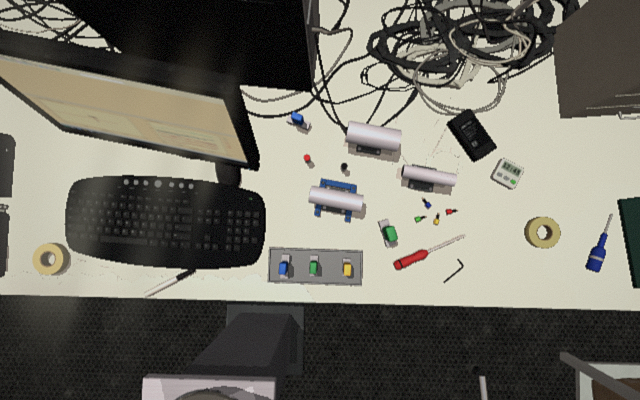

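Top view: in the tray are blue (285,266), green (314,267) and yellow (348,268). The framed pipe is at (337,199). Lookalikes outside the tray are a green one at (389,232) and a blue one at (298,120). The tray leaves fit the description: nearest the base, standing in the tray. I'll confirm with an enlarged crop and take measurements.

```bash
python3 - <<'E'
from h import *
f=cv2.imread("pics/top0.png"); c=calibration("top")
hsv=cv2.cvtColor(f,cv2.COLOR_BGR2HSV)
def blobs(m,name,z,lo=15):
    n,l,s,ce=cv2.connectedComponentsWithStats(m.astype(np.uint8))
    for i in range(1,n):
        if s[i,4]>=lo:
            x,y,w,h,a=s[i]
            if 240<ce[i][0]<480 and 100<ce[i][1]<300:
                print(name,s[i],ce[i].round(1),onz(c,*ce[i],z).round(1), cv2.minAreaRect(np.argwhere(l==i)[:,::-1].astype(np.float32)))
H,S,V=[hsv[...,i].astype(int) for i in range(3)]
blobs((H>18)&(H<35)&(S>150)&(V>100),"yel",64)
blobs((H>45)&(H<80)&(S>120)&(V>60),"grn",66)
blobs((H>98)&(H<125)&(S>130)&(V>60),"blu",68)
blobs((H>98)&(H<125)&(S>130)&(V>60),"blu/frame",14)
# tray corners approx
m=((S<40)&(V>70)&(V<170)).astype(np.uint8); m[:240]=0;m[292:]=0;m[:,:262]=0;m[:,370:]=0
r=cv2.minAreaRect(np.argwhere(m)[:,::-1].astype(np.float32)); print(r,[onz(c,*p,10).round(0) for p in cv2.boxPoints(r)])
cv2.imwrite("pics/top0c.png",cv2.resize(f[170:292,262:402],None,fx=5,fy=4.9,interpolation=cv2.INTER_CUBIC))
E
```

```text
yel [434 219   5   5  19] [436. 221.] [ 539.2 -522.5   64. ] ((436.0, 221.0), (4.0, 4.0), 90.0)
yel [344 264   7  12  62] [347.2 269.6] [ 425.5 -324.1   64. ] ((347.0, 269.5), (11.0, 6.0), 90.0)
grn [415 217   6   5  20] [417.6 218.6] [ 543.7 -480.5   66. ] ((417.5, 218.50001525878906), (4.242640495300293, 4.242640495300293), 45.0)
grn [385 226  12  15 118] [390.8 233.2] [ 509.4 -420.7   66. ] ((390.8904113769531, 233.04112243652344), (15.215349197387695, 8.426962852478027), 69.44395446777344)
grn [310 262   7  12  74] [312.9 267.1] [ 429.6 -246.9   66. ] ((313.0, 267.5), (11.0, 6.0), 90.0)
blu [292 112  11  10  73] [296.5 116.4] [ 771.9 -201.2   68. ] ((296.300048828125, 116.4000015258789), (11.627553939819336, 6.7082037925720215), 26.56505012512207)
blu [320 179  36  14 183] [338.2 184.6] [ 616.7 -299.9   68. ] ((337.9934997558594, 185.45037841796875), (35.50242233276367, 7.537535190582275), 10.954063415527344)
blu [426 203   5   4  15] [427.7 204.5] [ 575.9 -502.4   68. ] ((427.5000305175781, 204.5), (4.242640495300293, 2.8284268379211426), 45.0)
blu [315 205   6  11  42] [317.7 2
[... 846 characters left out ...]
300293, 2.8284268379211426), 45.0)
blu/frame [315 205   6  11  42] [317.7 209.4] [ 560.9 -253.2   14. ] ((317.5577087402344, 209.71153259277344), (4.510671138763428, 10.198039054870605), 11.309932708740234)
blu/frame [345 210   6  11  40] [347.8 215. ] [ 549.1 -325.9   14. ] ((347.8299865722656, 215.1899871826172), (4.525484085083008, 10.040916442871094), 8.130102157592773)
blu/frame [279 262   8  12  84] [282.5 267.7] [ 419.8 -172.1   14. ] ((282.5, 267.5), (11.0, 7.0), 90.0)
((311.73565673828125, 265.8787841796875), (102.1416015625, 40.81802749633789), 5.247138977050781) [array([ 385., -116.,   10.]), array([ 482., -122.,   10.]), array([ 466., -368.,   10.]), array([ 369., -360.,   10.])]
```

View pics/top0c.png

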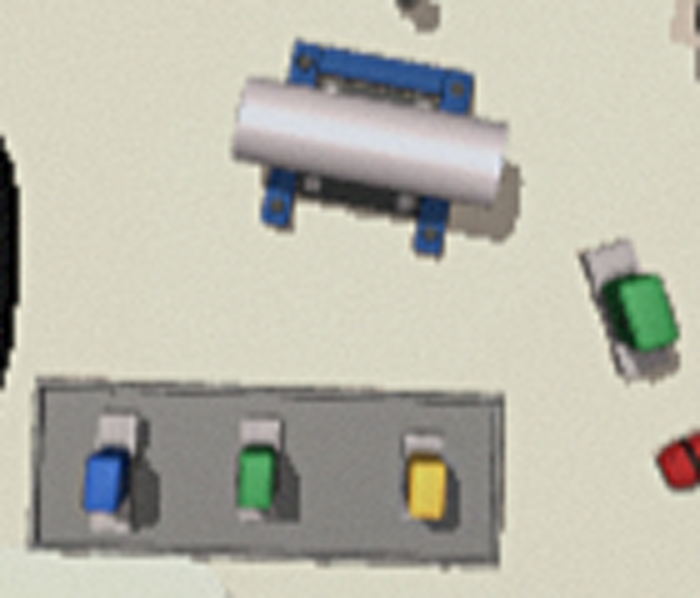

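The crop shows the tray with blue, green and yellow, whose plates measure about 56, 50 and 43 mm, matching the given sizes. The green one outside, at crop (640,310), is larger and not in the tray. The framed pipe is about 39 mm wide over 119 mm length, which suggests R20, to be proved by touch. I'll start with green.

```bash
python3 - <<'E'
from h import *
c=calibration("top")
g=lambda p,z: onz(c,262+p[0]/5-.4,170+p[1]/4.9-.4,z).round(1)
T=[g(p,10) for p in((38,378),(503,396),(498,565),(32,548))]; print("tray",T,np.mean(T,0))
L=[g((x,y),62) for x,y in((241,119),(501,162))]; print("pipe",L,np.mean(L,0)); d=L[0]-L[1]; print(np.hypot(*d[:2]),"dir deg from +y",np.degrees(np.arctan2(-d[0],d[1])))
d=T[0]-T[1]; print("tray dir",np.degrees(np.arctan2(-d[0],d[1])),np.hypot(*d[:2]))
for n,p,z in(("blu",(104,490),68),("grn",(257,486),66),("yel",(428,492),64)): print(n,g(p,z))
w=calibration("wrist"); s=sense(); print(w, ray(w,320,200), s["eef_pos"])
E
```

```text
tray [array([ 468.5, -138.2,   10. ]), array([ 465. , -362.2,   10. ]), array([ 383.1, -361.2,   10. ]), array([ 385.8, -137.9,   10. ])] [ 425.6   -249.875   10.   ]
pipe [array([ 594.7, -235.7,   62. ]), array([ 577.2, -354.6,   62. ])] [ 585.95 -295.15   62.  ]
120.18094690923353 dir deg from +y -8.372822491097933
tray dir -0.8951737102110744 224.02734208127364
blu [ 422.7 -178.6   68. ]
grn [ 425.9 -247.2   66. ]
yel [ 424.7 -324.1   64. ]
{'fx': 347.6040672664748, 'fy': 347.6040672664748, 'cx': 311.71888428425746, 'cy': 199.10204148660168, 'rvec': array([-2.29017111,  1.76251847,  0.27112968]), 'tvec': array([-624.34035999,  -37.31853313,  381.06609359])} (array([ 235.45522396, -584.1194772 ,  373.85852882]), array([-0.28536574, -0.09864059, -0.95363025])) [ 160.4448928  -603.64251062  230.65353111]
```

Call:
servo_tool(series=[0.022,0.0295,0,6.2,0.022,0.0295,0,6.2,0.022,0.0295,0,6.2,0.022,0.0295,0,6.2,0.022,0.0295,0,6.2,0.022,0.0295,0,6.2])

```text
clock: 0.6
eef_pos: [293.1, -425.3, 231.0]
tcp_rot: [-3.141, 0.0, -0.657]
contact_force: [0.4, 0.4, -0.2]
opening: 0.997
```

Call:
servo_tool(series=[0.022,0.0295,-0.01,6.2,0.022,0.0295,-0.01,6.2,0.022,0.0295,-0.01,6.2,0.022,0.0295,-0.01,6.2,0.022,0.0295,-0.01,6.2,0.022,0.0295,-0.01,6.2,0,0,0,0,0,0,0,0])

```text
clock: 1.27
eef_pos: [425.0, -248.2, 170.5]
tcp_rot: [-3.141, 0.001, -0.009]
contact_force: [-0.9, -0.3, -0.4]
opening: 1.001
```

```bash
python3 - <<'E'
from h import *
c=calibration("wrist");f=grab_frame("wrist"); cv2.imwrite("pics/w1.png",f); s=sense(); print(s["eef_pos"],s["tcp_rot"],s["contact_force"],s["qpos"])
import json; json.dump({k:np.array(v).tolist() for k,v in c.items()},open("w1.json","w"))
hsv=cv2.cvtColor(f,cv2.COLOR_BGR2HSV);H,S,V=[hsv[...,i].astype(int) for i in range(3)]
for name,m,z in(("grn",(H>45)&(H<80)&(S>120),66),("yel",(H>18)&(H<35)&(S>150),64),("blu",(H>98)&(H<125)&(S>130),68)):
    n,l,st,ce=cv2.connectedComponentsWithStats(m.astype(np.uint8))
    for i in range(1,n):
        if st[i,4]>300: print(name,st[i],onz(c,*ce[i],z).round(1))
E
```

```text
[ 424.58654768 -249.41702548  170.95640027] [-3.14139002e+00  9.45353439e-04 -1.12499253e-02] [ 0.06256267  0.19913548 -0.23088856] [-5.33969227e-01  2.20588133e-01  1.96982956e+00 -3.63827511e-04
  9.52095269e-01 -5.22508058e-01]
grn [301 175  34  31 934] [ 430.1 -242.4   66. ]
grn [ 383  338   40   53 1147] [ 503.2 -399.4   66. ]
yel [ 300  256   31   38 1014] [ 427.7 -314.6   64. ]
blu [295  88  37  25 846] [ 427.4 -178.    68. ]
blu [446 174  63  22 698] [ 543.3 -238.3   68. ]
blu [425 248  46  20 571] [ 532.5 -297.2   68. ]
```

View pics/w1.png

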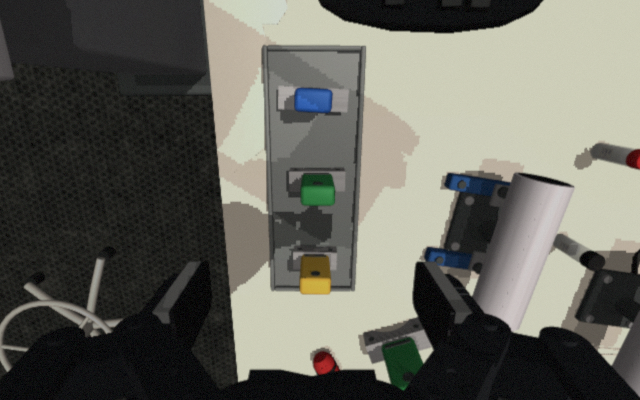

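The wrist view shows the tray leaves in order along -y: blue (313,100), green (318,188), yellow (315,275). Their north side faces are visible, so the centroids are biased. I'll use the top faces and plates instead.

```bash
python3 - <<'E'
from h import *
import json
c=json.load(open("w1.json")); f=cv2.imread("pics/w1.png")
hsv=cv2.cvtColor(f,cv2.COLOR_BGR2HSV)
print("cam",ray(c,0,0)[0])
for n,x in(("grn",318),("yel",315),("blu",313)):
    r=range(165,215) if n=="grn" else range(246,300) if n=="yel" else range(80,120)
    print(n,[(y,int(f[y,x-6:x+7].mean())) for y in r][::2])
P=lambda u,v,z:print((u,v),onz(c,u,v,z).round(1))
P(288,170,20);P(345,170,20);P(318,205,66);P(302,205,66);P(335,205,66);P(315,294,64);P(315,278,64);P(313,112,68);P(313,90,68)
E
```

```text
cam [ 427.30641017 -172.17050288  313.81284462]
grn [(165, 99), (167, 82), (169, 56), (171, 94), (173, 54), (175, 38), (177, 37), (179, 37), (181, 33), (183, 32), (185, 44), (187, 70), (189, 85), (191, 88), (193, 85), (195, 81), (197, 79), (199, 78), (201, 76), (203, 73), (205, 60), (207, 72), (209, 67), (211, 57), (213, 53)]
yel [(246, 60), (248, 54), (250, 59), (252, 96), (254, 61), (256, 49), (258, 64), (260, 64), (262, 64), (264, 65), (266, 65), (268, 66), (270, 61), (272, 40), (274, 44), (276, 69), (278, 115), (280, 142), (282, 147), (284, 147), (286, 146), (288, 146), (290, 145), (292, 143), (294, 165), (296, 198), (298, 197)]
blu [(80, 110), (82, 109), (84, 110), (86, 106), (88, 66), (90, 87), (92, 105), (94, 108), (96, 105), (98, 102), (100, 100), (102, 101), (104, 103), (106, 105), (108, 100), (110, 78), (112, 57), (114, 73), (116, 83), (118, 88)]
(288, 170) [ 405.5 -237.    20. ]
(345, 170) [ 454.6 -237.5   20. ]
(318, 205) [ 430.6 -253.9   66. ]
(302, 205) [ 418.6 -253.8   66. ]
(335, 205) [ 443.3 -254.    66. ]
(315, 294) [ 427.8 -331.6   64. ]
(315, 278) [ 427.9 -316.8   64. ]
(313, 112) [ 427.4 -185.9   68. ]
(313, 90) [ 427.6 -171.5   68. ]
```

Call:
servo_tool(series=[0.005,0.0025,-0.03,0,0,0,-0.03,0,0,0,-0.03,0,0,0,-0.03,0,0,0,-0.019,0,0,0,0,0])

```text
clock: 1.82
eef_pos: [426.7, -247.5, 29.2]
tcp_rot: [-3.139, 0.005, -0.015]
contact_force: [-0.9, 0.8, 0.6]
opening: 0.994
```

Call:
servo_tool(series=[0,0,0,0,0,0,0,0,0,0,0,0,0,0,0,0,0,0,0,0,0,0,0,0,0,0,0,0,0,0,0,0], gripper=0.0, newtons=50)

```text
clock: 2.48
eef_pos: [430.2, -248.0, 33.5]
tcp_rot: [3.141, -0.002, -0.012]
contact_force: [-1.2, -0.5, 8.2]
opening: 0.295
```

Call:
servo_tool(series=[0,0,0,0,0,0,0,0])

```text
clock: 2.65
eef_pos: [430.2, -248.0, 33.5]
tcp_rot: [3.141, -0.001, -0.012]
contact_force: [-1.8, -0.5, 9.5]
opening: 0.297
```

Call:
servo_tool(series=[0,0,0.004,0,0,0,0.004,0,0,0,0,0,0,0,0,0])

```text
clock: 2.98
eef_pos: [429.8, -247.6, 40.7]
tcp_rot: [3.141, -0.001, -0.012]
contact_force: [0.4, 0.3, -1.3]
opening: 0.297
```

```bash
python3 - <<'E'
from h import *
import json
def axis(c,e1,e2):
    N=[]
    for a,b in(e1,e2):
        o,d1=ray(c,*a);_,d2=ray(c,*b);n=np.cross(d1,d2);N.append(n/np.linalg.norm(n))
    if N[0]@N[1]<0:N[1]=-N[1]
    m=N[0]+N[1]; m/=np.linalg.norm(m)
    half=np.arccos(N[0]@N[1])/2
    # m.(p-o)=0 at z=62 ; points at y=-240,-295,-350
    pts=[(o[0]-(m[1]*(y-o[1])+m[2]*(62-o[2]))/m[0],y) for y in(-240,-295,-350)]
    p=np.array([pts[1][0],-295,62]);a=np.array([pts[0][0]-pts[2][0],110,0]);a/=np.linalg.norm(a)
    D=np.linalg.norm(np.cross(p-o,a)); print(np.round(pts,1),"yaw",np.degrees(np.arctan2(-a[0],a[1])).round(2),"R",(D*np.sin(half)).round(1))
w=json.load(open("w1.json"));t=calibration("top")
axis(w,((514,176),(476,303)),((571,187),(513,330)))
q=lambda x,y:(262+x/5-.4,170+y/4.9-.4)
axis(t,(q(250,78),q(508,122)),(q(232,160),q(495,203)))
f=cv2.imread("pics/w1.png")
for v in(200,240,280): print(v,[int(x) for x in f[v,460:590:3].mean(1)])
E
```

```text
[[ 597.  -240. ]
 [ 588.5 -295. ]
 [ 580.1 -350. ]] yaw -8.71 R 20.0
[[ 594.1 -240. ]
 [ 585.9 -295. ]
 [ 577.7 -350. ]] yaw -8.47 R 19.6
200 [34, 38, 78, 84, 83, 28, 31, 28, 24, 28, 40, 60, 64, 62, 62, 59, 58, 66, 80, 95, 107, 116, 124, 139, 149, 161, 171, 177, 182, 184, 193, 200, 204, 199, 198, 191, 179, 198, 199, 198, 197, 199, 199, 198]
240 [34, 27, 24, 28, 30, 28, 23, 19, 19, 7, 30, 62, 66, 79, 90, 109, 119, 125, 137, 150, 158, 168, 179, 180, 186, 199, 201, 202, 199, 194, 188, 161, 71, 75, 77, 80, 86, 102, 157, 198, 199, 199, 197, 199]
280 [112, 116, 119, 153, 200, 198, 79, 64, 73, 91, 106, 121, 126, 136, 148, 159, 166, 172, 179, 185, 195, 200, 196, 196, 191, 184, 188, 198, 197, 198, 199, 198, 198, 197, 200, 201, 197, 199, 199, 199, 149, 118, 117, 93]
```

Call:
servo_tool(series=[0,0,0.03,0,0,0,0.03,0,0.01,0,0.03,0,0.03,-0.003,0,-2,0.03,-0.003,0,-2,0.03,-0.003,0,-2,0.03,-0.003,0,-1.9,0.0325,-0.0038,0,0])

```text
clock: 3.65
eef_pos: [592.8, -263.1, 130.0]
tcp_rot: [-3.141, 0.001, -0.152]
contact_force: [0.8, -0.3, -2.7]
opening: 0.295
```

Call:
servo_tool(series=[0,0,0,0,0,0,0,0,0,0,0,0])

```text
clock: 3.9
eef_pos: [591.1, -262.9, 129.4]
tcp_rot: [-3.141, 0.002, -0.15]
contact_force: [-0.6, 0.6, -1.7]
opening: 0.3
```

```bash
python3 - <<'E'
from h import *
c=calibration("wrist");f=grab_frame("wrist"); cv2.imwrite("pics/w2.png",f); s=sense(); print(s["eef_pos"],s["tcp_rot"],s["contact_force"])
E
```

```text
[ 590.72145134 -262.9761038   129.63468745] [-3.14116107e+00  1.94925044e-03 -1.50324769e-01] [-0.36613328 -0.93067634 -1.37827728]
```

View pics/w2.png

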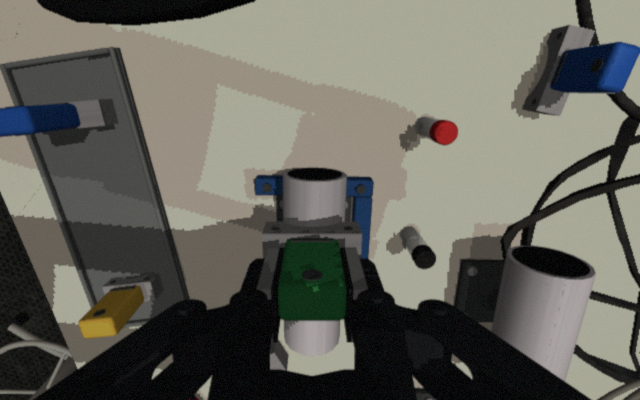

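The wrist view shows green held upright over the left half of the pipe. The plate's centre column is 312 and the pipe's is 315, so I shift x by +1.5 mm. I then go down slowly.

Call:
servo_tool(series=[0.0015,0,-0.008,0,0,0,-0.008,0,0,0,-0.004,0,0,0,-0.002,0,0,0,0,0,0,0,0,0])

```text
clock: 4.45
eef_pos: [593.4, -263.3, 108.1]
tcp_rot: [-3.141, 0.0, -0.15]
contact_force: [0.3, 0.4, -1.7]
opening: 0.299
```

Call:
servo_tool(series=[0,0,-0.001,0,0,0,-0.001,0,0,0,-0.001,0,0,0,0,0,0,0,0,0])

```text
clock: 4.87
eef_pos: [593.6, -263.4, 105.4]
tcp_rot: [3.141, -0.0, -0.15]
contact_force: [-0.1, 0.4, -0.6]
opening: 0.294
```

Call:
servo_tool(series=[0,0,-0.0005,0,0,0,-0.0005,0,0,0,0,0,0,0,0,0])

```text
clock: 5.2
eef_pos: [593.7, -263.4, 105.3]
tcp_rot: [3.141, -0.0, -0.15]
contact_force: [-2.3, 1.0, 6.9]
opening: 0.3
```

Call:
servo_tool(series=[0,0,-0.0005,0,0,0,-0.0005,0,0,0,0,0,0,0,0,0])

```text
clock: 5.53
eef_pos: [593.8, -263.4, 105.1]
tcp_rot: [3.141, -0.001, -0.15]
contact_force: [-5.3, 2.5, 15.3]
opening: 0.297
```

Call:
servo_tool(series=[-0.0005,0,0.001,0,-0.0005,0,0,0,0,0,0,0,0,0,0,0])

```text
clock: 5.87
eef_pos: [592.6, -263.4, 104.3]
tcp_rot: [3.142, 0.0, -0.15]
contact_force: [-1.9, -0.0, 3.1]
opening: 0.295
```

Call:
servo_tool(series=[0,0,0,0,0,0,0,0])

```text
clock: 6.03
eef_pos: [592.5, -263.4, 104.3]
tcp_rot: [3.142, 0.0, -0.15]
contact_force: [-1.4, 0.6, 4.2]
opening: 0.295
```

TCP z is 104.3, which puts the feet at 74.8 mm. A full seat is 74.9, and too large or too small would be off by 5 mm or more, so leaf_20 fits. I bring the press to about 7 N.

Call:
servo_tool(series=[-0.0003,0,-0.0005,0,0,0,0,0,0,0,0,0])

```text
clock: 6.28
eef_pos: [592.6, -263.4, 104.3]
tcp_rot: [3.142, -0.001, -0.15]
contact_force: [-2.3, 1.3, 7.3]
opening: 0.295
```

Call:
servo_tool(series=[-0.0003,-0.002,0,0,-0.0003,-0.002,0,0,-0.0003,-0.002,0,0,-0.0003,-0.002,0,0])

```text
clock: 6.62
eef_pos: [591.3, -269.9, 104.2]
tcp_rot: [-3.139, 0.0, -0.151]
contact_force: [-0.3, 7.7, 8.8]
opening: 0.296
```

Call:
servo_tool(series=[-0.0003,-0.002,0,0,-0.0003,-0.002,0,0,-0.0003,-0.002,0,0,-0.0003,-0.002,0,0])

```text
clock: 6.95
eef_pos: [590.0, -277.7, 104.2]
tcp_rot: [-3.139, 0.001, -0.151]
contact_force: [-1.2, 8.2, 9.9]
opening: 0.299
```

Call:
servo_tool(series=[-0.0003,-0.002,0.0003,0,-0.0003,-0.002,0.0001,0,-0.0003,-0.002,0,0,-0.0003,-0.002,0,0])

```text
clock: 7.28
eef_pos: [588.5, -286.2, 104.2]
tcp_rot: [-3.14, 0.001, -0.151]
contact_force: [-1.6, 6.5, 6.2]
opening: 0.295
```

Call:
servo_tool(series=[-0.0003,-0.002,0,0,-0.0003,-0.002,0,0,-0.0003,-0.002,0,0,-0.0003,-0.002,0,0])

```text
clock: 7.62
eef_pos: [587.3, -294.1, 104.2]
tcp_rot: [-3.14, 0.001, -0.151]
contact_force: [-1.9, 6.4, 7.1]
opening: 0.298
```

Call:
servo_tool(series=[-0.0004,-0.002,0,0,-0.0003,-0.002,0,0,-0.0003,-0.002,0,0,-0.0004,-0.002,0,0])

```text
clock: 7.95
eef_pos: [585.9, -302.1, 104.2]
tcp_rot: [-3.14, 0.001, -0.151]
contact_force: [-1.9, 6.1, 6.2]
opening: 0.298
```

Call:
servo_tool(series=[-0.0003,-0.002,0,0,-0.0003,-0.002,0,0,-0.0003,-0.002,0,0,-0.0003,-0.002,0,0])

```text
clock: 8.28
eef_pos: [584.6, -310.0, 104.2]
tcp_rot: [-3.139, 0.001, -0.151]
contact_force: [-2.2, 6.4, 6.9]
opening: 0.296
```

Call:
servo_tool(series=[-0.0003,-0.002,0.0001,0,-0.0003,-0.002,0,0,-0.0003,-0.002,0,0,-0.0003,-0.002,0,0])

```text
clock: 8.62
eef_pos: [583.3, -318.0, 104.2]
tcp_rot: [-3.139, 0.001, -0.151]
contact_force: [-1.9, 6.6, 6.9]
opening: 0.294
```

Call:
servo_tool(series=[-0.0003,-0.002,0,0,-0.0003,-0.002,0,0,-0.0003,-0.002,0,0,-0.0003,-0.002,0,0,-0.0003,-0.002,0,0,0,0,0,0,0,0,0,0,0,0,0,0])

```text
clock: 9.28
eef_pos: [581.6, -328.2, 104.2]
tcp_rot: [-3.14, 0.002, -0.151]
contact_force: [-2.5, 5.8, 7.1]
opening: 0.3
```

Call:
servo_tool(series=[0,0.0005,0.0003,0,0,0.0005,0,0,0,0,0,0,0,0,0,0], newtons=20)

```text
clock: 9.62
eef_pos: [581.6, -328.1, 104.3]
tcp_rot: [-3.141, 0.001, -0.15]
contact_force: [-3.0, 2.9, 2.0]
opening: 0.298
```

Call:
servo_tool(series=[-0.0004,0.0003,0,0,0,0,0,0])

```text
clock: 9.78
eef_pos: [581.6, -328.0, 104.3]
tcp_rot: [-3.142, 0.0, -0.15]
contact_force: [-2.3, 0.9, 0.5]
opening: 0.296
```

Call:
servo_tool(series=[0,0,0,0,0,0,0,0,0,0,0,0,0,0,0,0,0,0,0,0,0,0,0,0], gripper=0.06)

```text
clock: 10.28
eef_pos: [581.9, -328.1, 104.6]
tcp_rot: [3.141, -0.0, -0.15]
contact_force: [0.4, -1.0, 0.0]
opening: 0.702
```

```bash
python3 - <<'E'
from h import *
f=grab_frame("wrist"); cv2.imwrite("pics/w3.png",f); s=sense(); print(s["eef_pos"],s["contact_force"])
E
```

```text
[ 581.85441799 -328.06758481  104.60902629] [-0.0938324   0.56126695  0.13667618]
```

View pics/w3.png

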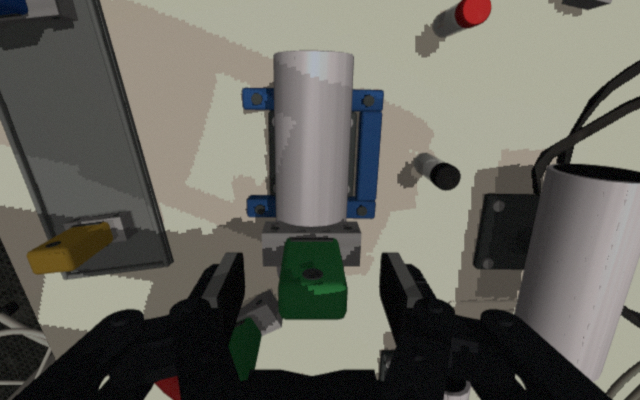

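The leaf sits upright and released on the right half: grip at (313,278), plate level across columns 262–360. I'll retreat straight up, then aside, and check from the fixed cameras.

Call:
servo_tool(series=[0,0,0.01,0,0,0,0.02,0,0,0,0.03,0,0,0,0.03,0,0,0,0.03,0,0,0,0.03,0,-0.03,0,0.01,0,-0.03,0,0.01,0])

```text
clock: 11.0
eef_pos: [522.6, -328.3, 277.3]
tcp_rot: [3.14, -0.004, -0.149]
contact_force: [-0.5, -0.4, -0.2]
opening: 0.703
```

Call:
servo_tool(series=[-0.03,-0.03,0,0,-0.03,-0.03,0,0,-0.03,-0.03,0,0,-0.03,-0.03,0,0,-0.03,-0.03,0,0,-0.03,-0.03,0,0,-0.03,-0.03,0,0,-0.02,-0.03,0,0])

```text
clock: 11.67
eef_pos: [292.8, -565.4, 275.8]
tcp_rot: [3.141, 0.0, -0.151]
contact_force: [0.7, -0.4, 0.5]
opening: 0.701
```

```bash
python3 - <<'E'
from h import *
t=grab_frame("top"); s=grab_frame("scene"); 
a=cv2.resize(t[100:290,262:402],(420,570),interpolation=cv2.INTER_CUBIC); b=cv2.resize(s[130:290,180:280+0],(375,600))
b=cv2.resize(s[140:290,180:370],(380,300),interpolation=cv2.INTER_CUBIC); b=cv2.copyMakeBorder(b,0,270,0,0,cv2.BORDER_CONSTANT)
cv2.imwrite("pics/end.png",np.hstack([a,b])); print(sense()["eef_pos"],sense()["contact_force"],sense()["clock"])
E
```

```text
[ 292.05940667 -568.11489647  275.44161067] [ 0.42384019 -0.07714524  0.58960548] 11.7667
```

View pics/end.png

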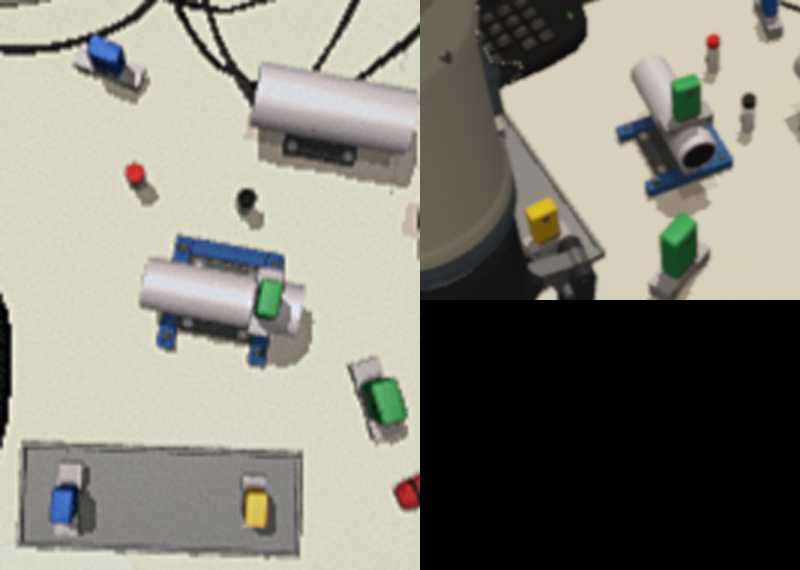

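The final check shows green upright and seated on the right half of the pipe, at left crop (270,298). Blue and yellow are standing in the tray, and both vials are standing.

```bash
python3 -c "
from rig import sign_off; print(sign_off())"
```

```text
the job is handed in; nothing more can be done
None
```

The fitting leaf is leaf_20 (green). It now sits upright, fully seated and released on the right half of the pipe, and I have handed the job in.

- **Fit:** Two camera views gave a pipe radius of about 20 mm, so I tried green first. On the left half it sat with its feet at about 74.8 mm, where a full seat is 74.9 mm. A wrong leaf would have been off by 5 mm or more. I judged "no rocking" from that height and the steady tool tilt, not from a separate rock test. I did not touch the other two leaves to the pipe, since the first one fitted.
- **Pressing:** The first touch was about 1 mm off centre. It reached a measured 15.3 N downward (about 17 N with the leaf's weight) before I corrected it, which is under the 25 N limit.
- **Slide:** I slid the leaf about 65 mm, from y = -263 to -328 mm, past the middle. The measured press was mostly 6 to 9 N, with one reading of 9.9 N. Adding the leaf's weight of about 1.5 N, that moment was slightly over 10 N. Its height stayed constant at 104.2 mm at the tool, so it fits along the whole slide.
- **Final pictures:** Green is upright on the right half. Blue and yellow stand in the tray, though the arm hid blue in the scene view, so blue is confirmed from the top view only. Both vials look as they were.

The clock read 11.8 s at the last check, against the 72 s limit.

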